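# Load a blank and a drilled insert into the spring magazine

### The arm

A 6-joint arm with a two-finger parallel gripper is mounted at the origin on the work surface. World frame = base frame: x ahead of the robot, y to its left, z up, the work surface at z = 0. Lengths are in m, angles in rad, forces in N, time in s.
With the tool pointing down it reaches from about 0.375 to 0.9 m from the base axis. Payload 3.1 kg.
Tool frame: the origin (TCP) lies on the centre line of the jaws, within the pads' length; the fingertips stand 14 mm ahead of it and the grasp point (between the pads) lies 5 mm behind it; y points along the fingers, z is the direction in which the jaws open and shut, and the axes are right-handed (so a half turn about y gives the same grasp; the last joint's range is limited). The gripper opens to 87 mm and grips with 3 to 60 N. Pads are 19 mm wide; open, the fingers measure 117 mm over their backs; the gripper's body (75 mm by 190 mm) begins 51 mm behind the grasp point.
Start: joints at [-0.178, 0.527, 1.433, -0, 1.181, -0.178], TCP at [0.625, 0, 0.237] pointing down, gripper open.
Joint ranges: [-3.08, 3.08], [-0.75, 2.2], [0.22, 2.44], [-1.43, 4.57], [0, 2.65], [-2.85, 2.85]. Speed limits (rad/s): [2.79, 2.79, 3.14, 3.14, 3.14, 3.14].

### API

Orientations are given as a unit quaternion [x, y, z, w].
In Python, from rig import robot, vision gives the robot as it stands.
- The arm moves only by the shell command python3 -m crank 'ROWS' [FORCE]. ROWS is JSON, a list of rows, each a list of 7 numbers: the shift along the tool's x, y, z as a fraction of full scale, then the turn, a rotation vector about the tool's x, y, z as a fraction of full scale, then the gripper command: -1 is shut, 1 is fully open, values between are in proportion. In form: [[x, y, z, wx, wy, wz, grip], ...]. A call has 1 to 10 rows; each row is the pose to reach, as a shift and turn from the pose commanded when the call began, along the tool's axes at that moment, turning the shorter way round; what a row does not reach only later rows make up. Full scale, the value 1, is 50 cm for a shift and pi rad for a turn. A row lasts 1/8 s, in which the tool goes at most 62.5 mm and 10.7 degrees, less where a joint would pass 70% of its speed; a pose out of reach is approached as far as the arm can. A call with a number of a shift or a turn outside -1 to 1 is refused whole. A call with a gripper value outside its range is refused whole. The fingers move at their own pace and stop on an object; FORCE is the grip in N (left out, the last holds). Time passes only in rows, so rows that repeat a pose let the fingers close. It gives the time, the measured TCP pose, the force and the opening at its end, in the units of the state.
- robot.get_obs(): the state, without advancing time (a new reading comes with each control period).
- vision.camera(name): name is "scene" or "side" or "wrist"; returns the picture (400x640x3 uint8, blue, green, red); there is no depth.
- vision.camera_info(name): a dict with "vfov" (degrees; the focal length in pixels is half the picture's height over the tangent of half this angle, whatever the lens; pixels are square), "cx", "cy" (the principal point, pixels), "k1" (the pictures are not rectified: a ray, as slopes to the right and down, at radius r is drawn at 1 + k1 r^2 times it, then the intrinsics apply), "world_from_camera" (4x4, takes a point from camera to world coordinates); the wrist camera has in their place "tool_from_camera" (4x4, takes a point from camera to tool coordinates, whose origin is the TCP and whose axes are the tool frame's). Camera axes: x right, y up, looking along -z (the intrinsics and any distortion apply to the point x, -y, -z); pixel columns grow to the right and rows downward; lengths in m; the calibration is good to about 2 mm. A picture is of the moment at which its call begins: read the wrist's pose just before it. camera_info takes no time and is no camera call.
- robot.hand_in(): hands the job in, once; it reports no verdict.
The state is a dict: "time": time; "q": joint angles; "joint_velocities": joint speeds; "joint_torque": joint torques, N m; "position": TCP position; "tool_rot": TCP orientation; "ft_force": force on the tool from outside, world axes, zero at the start; "moment": the same for the moment, N m; "grip_width": finger opening in m.
Only numpy, scipy, OpenCV 4.12 (cv2) and the standard library are available. Lean on these libraries where they do the work, as an engineer would, in place of code of your own. Each camera call takes 0.05 s, during which the arm holds its last target.

### The job

Load the calibrator's spring-loaded magazine with the two square aluminium inserts lying on its deck: first bring the plain blank over the square mouth in the middle and press it down until the side catches snap over it and hold it when you let go, then load the thicker drilled insert on top of it in the same way, wells facing up. Leave both held down, level, under the catches, and leave the other things on the table where they are.

Things in the scene. Friction and masses are not known exactly. Their poses are not given: they have to be found in the camera images.
- magazine: Fixed beige box, 120 mm (its x) by 384 mm (its y), origin under its centre on the table; its black deck, 115 mm up, runs along y with both ends open. On the deck, at both x sides, aluminium guides 10 mm high: 59 mm apart for |y| under 45 mm, flaring to 90 mm apart at |y| = 165 mm.
- mouth (a point): Centre of the square mouth in the middle of the deck, at deck level; axes as the magazine's, z up. 59 mm (x) by 60 mm (y), above a straight column. An insert slid over it drops 3 to 6 mm and rests there, its foot in the mouth, until pressed. It may tilt if not pressed at its centre.
- catch_far (a joint): Steel catch 30 mm wide in the column's +x wall, 0 = out, 0.006 = pushed flush (m), about 1 N; sticks out 6 mm. Its slope starts 1 mm below the deck, its flat underside is 14.4 mm below the deck: press an insert's top some 3 mm past that and it snaps over it.
- catch_near (a joint): The same catch in the opposite (-x) wall; 47 mm is free between the two when both are out.
- blank_center (a point): Centre (half-way up) of the blank: a plain square aluminium block, 56 x 56 mm, 22 mm high, about 0.18 kg, flat top with no wells. Starts flat on the deck to one side of the mouth (+y or -y), 85 to 125 mm from the mouth's centre, a little turned. x, y along its sides, z up.
- drilled_center (a point): Centre (half-way up) of the drilled insert: a square aluminium block, 56 x 56 mm, 30 mm high, about 0.22 kg, with five dark round wells of different sizes in its top. Starts flat on the deck on the other side of the mouth from the blank. x, y along its sides, z up.
- follower (a joint): Downward travel (m) of the spring plate in the column: 0 = up, its top 6 mm below the deck; stop at 0.070. Pushes up with 4.3 N at 0 plus 170 N/m; about 0.030 with the blank latched, 0.060 with both. Pressing past the catches takes about 9 N for the first insert, 13 N for the second; if not latched, the spring lifts all it carries.
- small_insert: bystander: square drilled aluminium insert, 36 x 36 x 35 mm, too small for the magazine, standing on the table
- round_insert: bystander: round drilled aluminium insert, 36 mm across, 50 mm high, standing on the table
- canister: bystander: black cylinder 62 mm across, 115 mm high
- screwdriver: bystander: screwdriver lying on the table
- jar: bystander: jar 60 mm across, 75 mm high
- readout: bystander: black hand-held readout 85 x 150 x 30 mm, lying flat
- mug: bystander: white mug 80 mm across, 90 mm high
- spanner: bystander: spanner lying on the table
There are look-alikes about, which are no part of the job. What is shaped like the part that bears blank_center but yellow is not meant.

How it is judged:
By the outcome, as a careful person would: the job done as asked, in the order asked, and still so for the second after the job is handed in, with the robot touching nothing.
It also fails if it takes over 56 s, if anything falls off the work surface, if the arm or the gripper's body presses on something with over 40 N, if the wrist force passes 120 N, or if a joint passes its speed limit or range.

## Working session

There is one attempt and no reset: what is moved stays moved. The work goes in short steps, Python scripts to look and compute and a shell command to move; the robot and the scene stay as the last step left them, time stands still between calls to the robot, and variables do not carry over. Pictures are saved under pics/ and viewed, and the job is handed in when it is done.

```bash
ls; mkdir -p pics; cat > h.py <<'E'
import numpy as np,cv2
from rig import robot,vision
from scipy.spatial.transform import Rotation as R
def snap(n,f):
    o=robot.get_obs(); im=np.array(vision.camera(n)); cv2.imwrite('pics/'+f,im); return o,im
E
python3 - <<'E'
from h import *
o=robot.get_obs(); print(o)
for n in ("scene","side","wrist"):
    print(n,vision.camera_info(n)); snap(n,n+"0.png")
E
```

```text
pics
{'time': 0.0, 'q': array([-1.78467039e-01,  5.28490151e-01,  1.43391338e+00, -7.92928951e-06,
        1.18138140e+00, -1.78516671e-01]), 'joint_velocities': array([ 0.00050227, -0.00050109, -0.00071897, -0.00206354, -0.00109022,
       -0.00128134]), 'joint_torque': array([-5.45745443e-04, -4.40045428e+01, -1.76593530e+01,  6.32597599e-02,
        5.83207863e-02, -1.53719384e-04]), 'position': array([6.24293115e-01, 1.75404090e-04, 2.35553340e-01]), 'tool_rot': array([-0.50045705,  0.50062173, -0.49935134,  0.49956868]), 'ft_force': array([-0.21343796,  0.26649751, -0.40093045]), 'moment': array([-0.00045307, -0.03315319,  0.01725486]), 'grip_width': 0.08671702217306093}
scene {'vfov': 48.31792986826058, 'cx': 326.28442209010484, 'cy': 198.6373868435279, 'k1': -0.023308315288859967, 'world_from_camera': array([[-1.43737830e-02, -7.57424139e-01,  6.52764941e-01,
         1.48949755e+00],
       [ 9.99730431e-01, -2.27909875e-02, -4.43120576e-03,
         4.42270000e-04],
       [ 1.82334598e-02,  6.52525283e-01,  7.57547554e-01,
         1.12074000e+00],
       [ 0.00000000e+00, 
[... 214 characters left out ...]
,  0.1625102 , -0.18476542,  0.39295112],
       [-0.24517828,  0.57414747, -0.78118006, -0.99365888],
       [-0.02086713,  0.80246191,  0.59633836,  0.83959023],
       [ 0.        ,  0.        ,  0.        ,  1.        ]])}
wrist {'vfov': 67.80050257714328, 'cx': 316.4093227455536, 'cy': 202.667947828376, 'k1': -0.008583459149942128, 'tool_from_camera': array([[-3.01215949e-04, -9.64921975e-01, -2.62536649e-01,
        -7.12806752e-02],
       [ 2.53835517e-04,  2.62536579e-01, -9.64922007e-01,
        -1.48627286e-01],
       [ 9.99999922e-01, -3.57291024e-04,  1.65851264e-04,
        -1.39412295e-04],
       [ 0.00000000e+00,  0.00000000e+00,  0.00000000e+00,
         1.00000000e+00]])}
```

View pics/scene0.png

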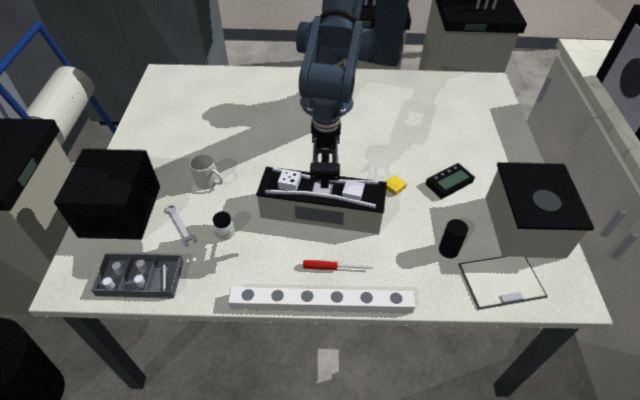

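View pics/side0.png

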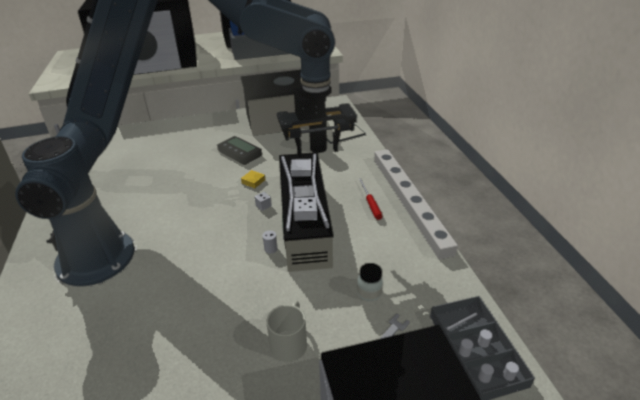

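View pics/wrist0.png

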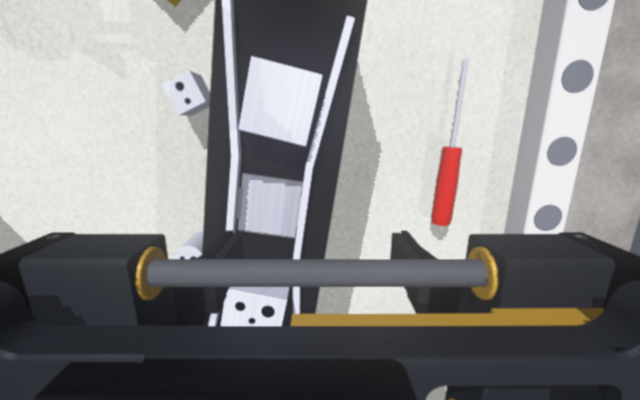

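The scene picture shows the magazine at (320,200), drilled insert at its left end (289,180), blank at its right end (353,190), and the yellow look-alike at (397,185). In the wrist picture the blank is at (281,100), the mouth at (271,205), and the drilled insert is half hidden at (254,308). I'll shift toward −y to get a second wrist view.

```bash
python3 -m crank '[[0.1,-0.04,0,0,0,0,1],[0.2,-0.08,0,0,0,0,1],[0.26,-0.08,0,0,0,0,1],[0.26,-0.08,0,0,0,0,1],[0.26,-0.08,0,0,0,0,1]]'
python3 - <<'E'
from h import *
o,im=snap("wrist","wrist1.png"); print(o['position'],o['tool_rot'],np.round(R.from_quat(o['tool_rot']).as_matrix(),3), o['time'])
cv2.imwrite('pics/wrist1z.png',cv2.resize(im[0:300,120:460],None,fx=2,fy=2,interpolation=cv2.INTER_CUBIC)[:600,:680])
im=cv2.imread('pics/wrist0.png')
cv2.imwrite('pics/wrist0z.png',cv2.resize(im[0:300,120:460],None,fx=2,fy=2,interpolation=cv2.INTER_CUBIC)[:600,:680])
o,im=snap("scene","scene1.png")
cv2.imwrite('pics/scene1z.png',cv2.resize(im[140:260,230:430],None,fx=4,fy=4,interpolation=cv2.INTER_CUBIC))
o,im=snap("side","side1.png")
cv2.imwrite('pics/side1z.png',cv2.resize(im[140:280,230:360],None,fx=4,fy=4,interpolation=cv2.INTER_CUBIC))
E
```

```text
time: 0.78
position: [0.6245, -0.1291, 0.2759]
tool_rot: [-0.5, 0.501, -0.499, 0.5]
ft_force: [-0.2, -0.7, 0.3]
grip_width: 0.0866
[ 0.62447819 -0.12909183  0.27589572] [-0.50002389  0.50070655 -0.49928692  0.49998163] [[ 0.    -0.001  1.   ]
 [-1.     0.001  0.   ]
 [-0.001 -1.    -0.001]] 0.775
```

View pics/wrist1z.png

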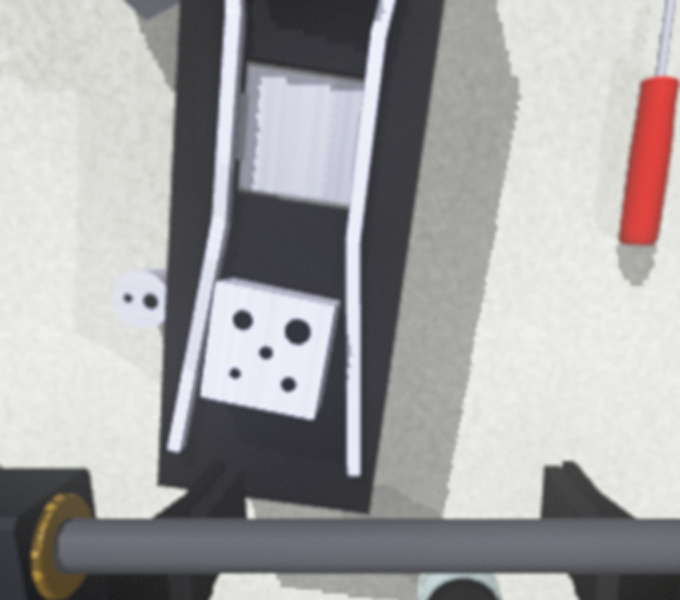

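View pics/wrist0z.png

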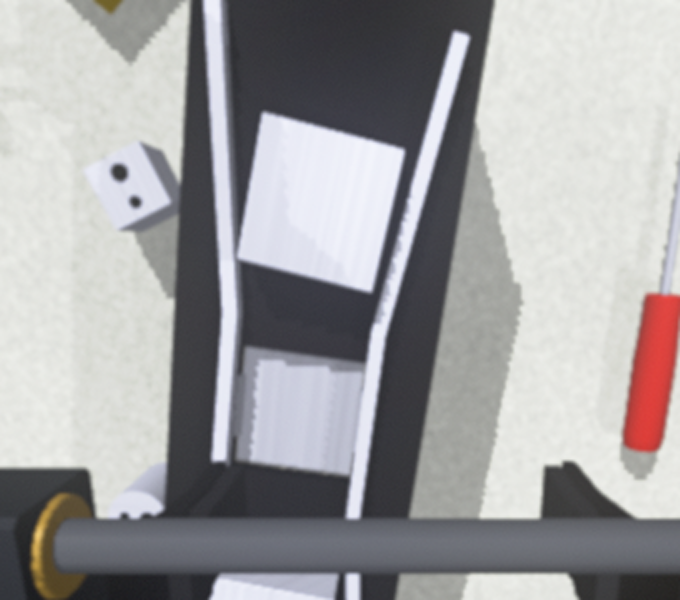

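View pics/scene1z.png

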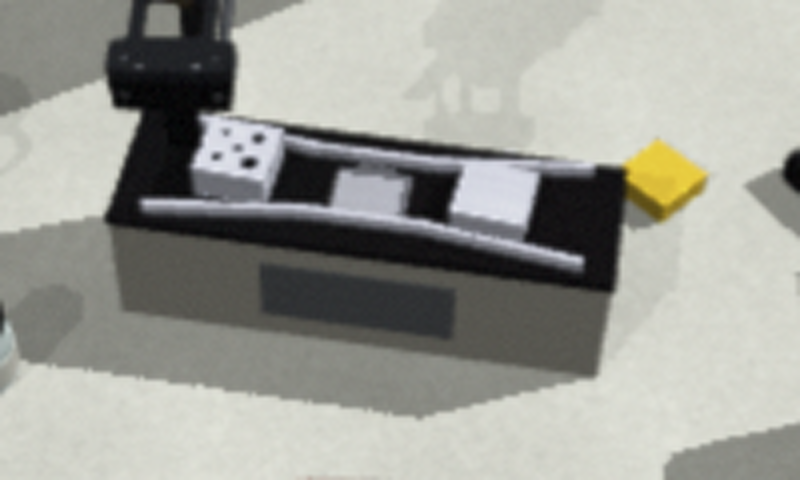

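View pics/side1z.png

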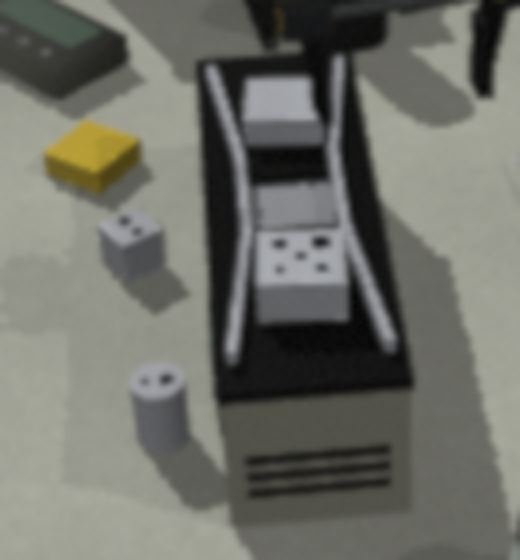

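```bash
cat >> h.py <<'E'
from scipy.optimize import least_squares
def cam(name,o=None):
    c=vision.camera_info(name); f=200/np.tan(np.radians(c['vfov'])/2)
    if name=='wrist':
        T=np.eye(4);T[:3,:3]=R.from_quat(o['tool_rot']).as_matrix();T[:3,3]=o['position'];T=T@c['tool_from_camera']
    else: T=c['world_from_camera']
    return (T,f,c['cx'],c['cy'],c['k1'])
def proj(C,P):
    T,f,cx,cy,k=C; p=(np.asarray(P)-T[:3,3])@T[:3,:3]; a=p[...,0]/-p[...,2]; b=-p[...,1]/-p[...,2]
    s=1+k*(a*a+b*b); return np.stack([cx+f*a*s,cy+f*b*s],-1)
def tri(obs,x0=(.6,0,.12)):
    r=least_squares(lambda P:np.concatenate([proj(C,P)-u for C,u in obs]),x0); return r.x,np.sqrt(np.mean(r.fun**2))
def ray(C,u,z):
    r=least_squares(lambda q:proj(C,[q[0],q[1],z])-u,[.6,0]); return r.x
O0=dict(position=np.array([6.24293115e-01,1.75404090e-04,2.35553340e-01]),tool_rot=np.array([-0.50045705,0.50062173,-0.49935134,0.49956868]))
O1=dict(position=np.array([0.62447819,-0.12909183,0.27589572]),tool_rot=np.array([-0.50002389,0.50070655,-0.49928692,0.49998163]))
def z(x0,y0,s): return lambda x,y: np.array([(x+.5)/s-.5+x0,(y+.5)/s-.5+y0])
W=z(120,0,2); S=z(230,140,4); D=z(230,140,4)
E
cat > m1.py <<'E'
from h import *
C0,C1,CS,CD=cam('wrist',O0),cam('wrist',O1),cam('scene'),cam('side')
obs=[]
for nm,l in dict(
 drill=[(C1,W(265,352)),(CS,S(238,148)),(CD,D(300,255))],
 b_px_py=[(C0,W(405,150))],
).items():
    if len(l)>1: print(nm,tri(l))
# magazine fit
h=np.array([[ -1,1],[1,1],[1,-1],[-1,-1]])*[.06,.192]
pts=[(CS,S(627,168),0),(CS,S(612,292),1),(CS,S(107,220),2),(C1,W(158,487),3),(C1,W(368,513),2),(CD,D(197,62),0),(CD,D(220,398),3),(CD,D(411,385),2)]
def res(q,full=False):
    c,s=np.cos(q[3]),np.sin(q[3]); out=[]
    for C,u,i in pts:
        p=[q[0]+c*h[i,0]-s*h[i,1],q[1]+s*h[i,0]+c*h[i,1],q[2]]; out.append(proj(C,p)-u)
    return np.concatenate(out)
r=least_squares(res,[.62,0,.115,0]);print('mag',r.x,np.degrees(r.x[3]),r.fun.round(1))
for nm,C,cs,zz in [('mouth0',C0,[(247,347),(365,362),(352,474),(237,460)],.115),('mouth1',C1,[(247,62),(365,82),(350,206),(240,190)],.115)]:
    P=np.array([ray(C,W(*u),zz) for u in cs]);print(nm,P.round(4).tolist(),P.mean(0))
for zz in (.137,):
    P=np.array([ray(C0,W(*u),zz) for u in [(265,112),(405,150),(372,292),(237,260)]]);print('blank',zz,P.round(4).tolist(),P.mean(0),[np.linalg.norm(P[i]-P[i-1]) for i in range(4)])
    e=P[1]-P[0];print(np.degrees(np.arctan2(e[1],e[0]))); e=P[1]-P[2];print(np.degrees(np.arctan2(-e[0],e[1])))
print('blank scene/side tri per corner')
E
python3 m1.py
python3 - <<'E'
from h import *
a=cv2.imread('pics/scene1.png')[165:215,270:380]; cv2.imwrite('pics/sz.png',cv2.resize(a,None,fx=7,fy=7,interpolation=cv2.INTER_CUBIC))
a=cv2.imread('pics/wrist1.png')[130:225,190:310]; cv2.imwrite('pics/wz.png',cv2.resize(a,None,fx=6,fy=6,interpolation=cv2.INTER_CUBIC))
a=cv2.imread('pics/side1.png')[150:230,275:335]; cv2.imwrite('pics/dz.png',cv2.resize(a,None,fx=7,fy=7,interpolation=cv2.INTER_CUBIC))
E
```

```text
drill (array([ 0.56342544, -0.10710667,  0.14550204]), np.float64(0.2513328372706882))
mag [ 0.57936585 -0.00783175  0.11292554 -0.14870852] -8.520370359997992 [-0.1  0.6  0.6 -0.7 -1.  -0.3  0.2 -0.9  0.6  0.7 -0.4  0.2 -1.7  0.4
  0.6 -0.4]
mouth0 [[0.557, 0.0261], [0.6108, 0.0191], [0.6039, -0.0359], [0.5486, -0.0288]] [ 0.58007784 -0.00489328]
mouth1 [[0.5556, 0.0247], [0.6107, 0.0161], [0.6026, -0.0394], [0.5486, -0.0319]] [ 0.57937031 -0.00763326]
blank 0.137 [[0.575, 0.12], [0.6284, 0.1065], [0.6152, 0.0525], [0.5607, 0.0653]] [0.59481436 0.08608847] [np.float64(0.05663291641854071), np.float64(0.05501659304907984), np.float64(0.05563119557950507), np.float64(0.05592991731578341)]
-14.199257222781807
-13.740035421099387
blank scene/side tri per corner
```

View pics/wz.png

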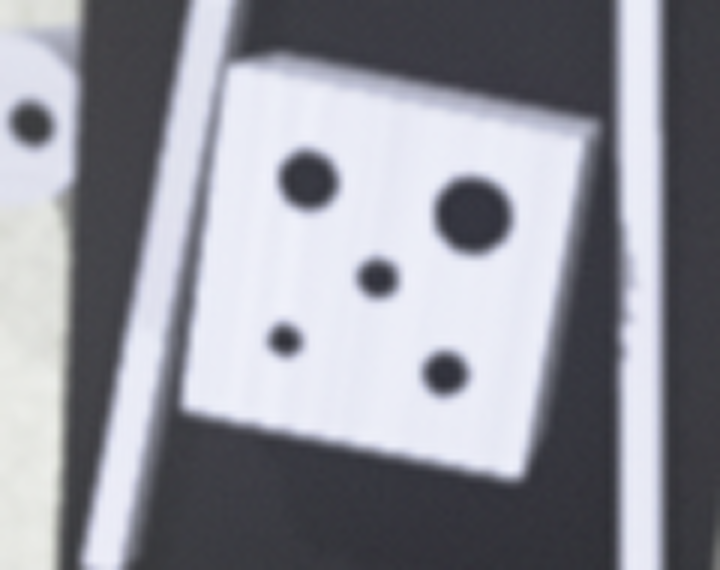

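View pics/sz.png

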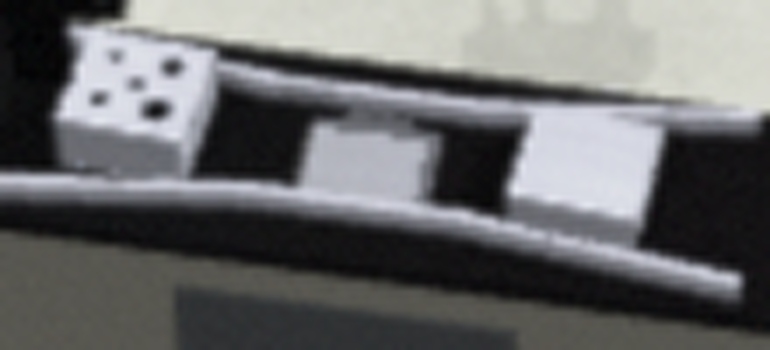

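View pics/dz.png

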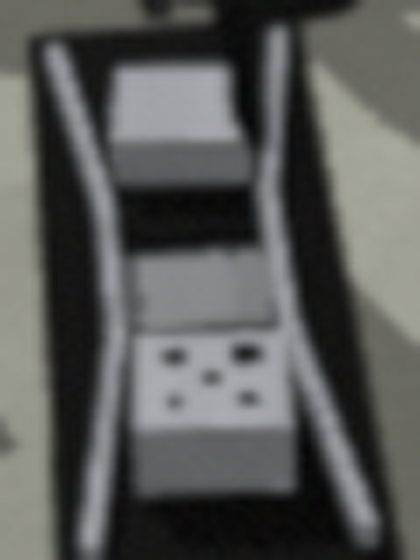

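```bash
cat >> m1.py <<'E'
print('-----')
SZ=z(270,165,7);DZ=z(275,150,7);WZ=z(190,130,6)
w=[(265,112),(405,150),(372,292),(237,260)]; s=[(530,115),(663,122),(643,212),(512,193)]; d=[(115,65),(230,65),(245,142),(110,142)]
s=[s[1],s[2],s[3],s[0]]  # order: (-x+y),(+x+y),(+x-y),(-x-y)
Q=[]
for a,b,c in zip(w,s,d):
    P,e=tri([(C0,W(*a)),(CS,SZ(*b)),(CD,DZ(*c))]);P2,e2=tri([(CS,SZ(*b)),(CD,DZ(*c))]); print(P.round(4),round(e,2),P2.round(4)); Q.append(P)
print(np.mean(Q,0))
P=np.array([ray(C1,WZ(*u),.145) for u in [(232,65),(588,133),(522,480),(182,410)]]);print('drilled',P.round(4).tolist(),P.mean(0))
e=P[1]-P[0];print(np.degrees(np.arctan2(e[1],e[0])))
E
python3 m1.py | sed -n '/-----/,$p'
```

```text
-----
[0.5753 0.1196 0.1391] 0.18 [0.5744 0.1194 0.139 ]
[0.6278 0.1065 0.1387] 1.12 [0.6219 0.1099 0.1356]
[0.615  0.0526 0.1362] 0.3 [0.6142 0.0541 0.1352]
[0.5604 0.0652 0.1346] 0.87 [0.5636 0.0646 0.1348]
[0.59465318 0.08596281 0.13713889]
drilled [[0.5427, -0.0742], [0.5973, -0.0846], [0.5851, -0.1407], [0.5304, -0.129]] [ 0.56388186 -0.10714134]
-10.764705349582211
```

```bash
python3 -m crank '[[-0.06,0,-0.02,0,-0.05,0,1],[-0.15,0,-0.04,0,-0.11,0,1],[-0.25,0,-0.06,0,-0.17,0,1],[-0.35,0.03,-0.06,0,-0.23,0,1],[-0.43,0.06,-0.06,0,-0.29,0,1],[-0.43,0.09,-0.06,0,-0.35,0,1],[-0.43,0.112,-0.06,0,-0.41,0,1],[-0.43,0.112,-0.06,0,-0.4527,0,1],[-0.43,0.112,-0.06,0,-0.4527,0,1],[-0.43,0.112,-0.06,0,-0.4527,0,1]]'
python3 - <<'E'
from h import *
o,im=snap("wrist","wrist2.png"); print(o['position'],np.round(R.from_quat(o['tool_rot']).as_matrix(),3), o['q'].round(3),o['time'],repr(o['tool_rot']))
E
```

```text
time: 2.17
position: [0.5949, 0.0856, 0.2207]
tool_rot: [-0.705, 0.053, -0.053, 0.705]
ft_force: [-0.3, -0.1, -0.1]
grip_width: 0.0869
[0.5949316  0.0856165  0.22072111] [[ 0.989  0.     0.149]
 [-0.149  0.     0.989]
 [ 0.    -1.     0.   ]] [-0.043  0.513  1.512  0.     1.117 -1.464] 2.175 array([-0.7050978 ,  0.05278878, -0.05299799,  0.70515364])
```

View pics/wrist2.png

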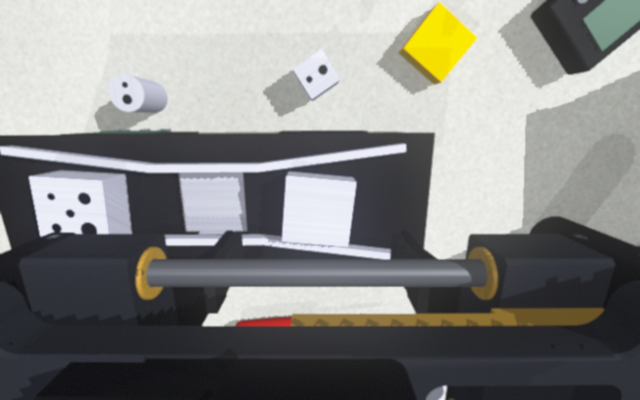

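```bash
python3 - <<'E'
from h import *
a=cv2.imread('pics/wrist2.png')[150:255,165:375]; a=cv2.convertScaleAbs(a,alpha=1.3,beta=0); cv2.imwrite('pics/w2z.png',cv2.resize(a,None,fx=3.8,fy=3.8,interpolation=cv2.INTER_CUBIC))
E
```

```text
(no output)
```

View pics/w2z.png

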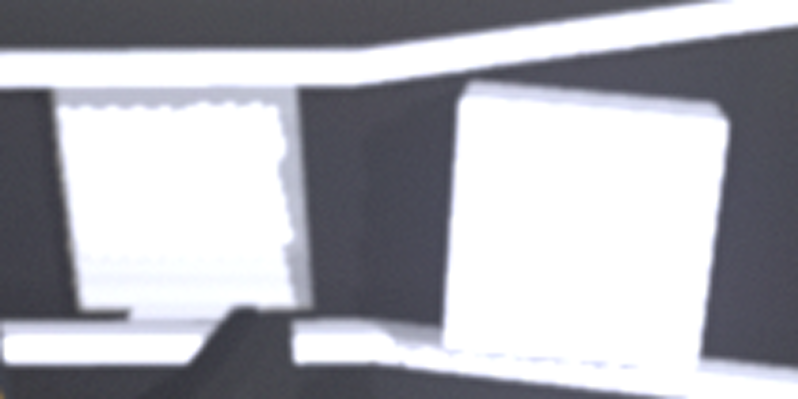

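```bash
cat > m2.py <<'E'
from h import *
O2=dict(position=np.array([0.5949316,0.0856165,0.22072111]),tool_rot=np.array([-0.7050978,0.05278878,-0.05299799,0.70515364]))
C=cam('wrist',O2); Z=z(165,150,3.8)
yaw=np.radians(-8.52);ax=np.array([np.cos(yaw),np.sin(yaw)]);ay=np.array([-np.sin(yaw),np.cos(yaw)]);m=np.array([.5795,-.0075])
for n,l,h in (('mouth',[(52,90),(297,88),(312,306),(80,308)],.115),('blank',[(463,98),(727,122),(697,365),(443,345)],.137)):
    P=np.array([ray(C,Z(*u),h) for u in l]);print(n,P.round(4).tolist(),P.mean(0)); print(np.c_[(P-m)@ax,(P-m)@ay].round(4).tolist())
for n,p in (('blank',(.5947,.086)),('drill',(.5637,-.1071))): print(n,(np.array(p)-m)@ax,(np.array(p)-m)@ay)
E
python3 m2.py
```

```text
mouth [[0.5486, -0.0285], [0.5565, 0.0268], [0.6085, 0.0192], [0.6008, -0.036]] [ 0.57858508 -0.00462767]
[[-0.0275, -0.0253], [-0.0279, 0.0305], [0.0247, 0.0307], [0.0253, -0.025]]
blank [[0.5609, 0.0665], [0.5741, 0.1201], [0.6275, 0.1073], [0.6145, 0.0525]] [0.59422239 0.08661529]
[[-0.0294, 0.0704], [-0.0243, 0.1254], [0.0305, 0.1207], [0.0257, 0.0645]]
blank 0.0011797977014236759 0.09472010387126754
drill -0.0008694329600945298 -0.10084167831967049
```

```bash
python3 -m crank '[[0,0.08,0,0,0,0,1],[0,0.14,0,0,0,0,1],[0,0.176,0,0,0,0,1],[0,0.176,0,0,0,0,1],[0,0.176,0,0,0,0,0],[0,0.176,0,0,0,0,-1],[0,0.176,0,0,0,0,-1],[0,0.176,0,0,0,0,-1],[0,0.176,0,0,0,0,-1]]' 12
python3 - <<'E'
from h import *
o,im=snap("wrist","wrist3.png"); print(o['position'],o['ft_force'],o['grip_width'],o['time'])
E
```

```text
time: 3.35
position: [0.5952, 0.0853, 0.1331]
tool_rot: [-0.705, 0.052, -0.053, 0.705]
ft_force: [-0.1, 0.8, 2.3]
grip_width: 0.0573
[0.59515724 0.0853057  0.13307084] [-0.10947258  0.79005045  2.3316413 ] 0.05734454467788906 3.35
```

View pics/wrist3.png

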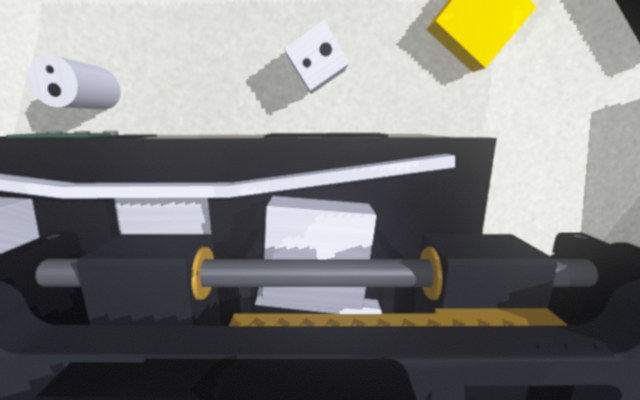

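```bash
python3 -m crank '[[0,0,0,0,0,0,-1],[-0.001,0,-0.04,0,0,0,-1],[-0.002,0,-0.09,0,0,0,-1],[-0.003,0,-0.13,0,0,0,-1],[-0.0036,0,-0.16,0,0,0,-1],[-0.0036,0,-0.178,0,0,0,-1],[-0.0036,0,-0.186,0,0,0,-1],[-0.0036,0,-0.186,0,0,0,-1]]' 12
python3 - <<'E'
from h import *
o,im=snap("wrist","wrist4.png"); print(o['position'],o['ft_force'],o['grip_width'],o['time'])
o,im=snap("scene","scene4.png")
cv2.imwrite('pics/scene4z.png',cv2.resize(im[140:260,230:430],None,fx=4,fy=4,interpolation=cv2.INTER_CUBIC))
E
```

```text
time: 4.4
position: [0.5783, -0.007, 0.132]
tool_rot: [0.705, -0.053, 0.052, -0.705]
ft_force: [-0.9, 2.3, 0.9]
grip_width: 0.0562
[ 0.57832937 -0.00699619  0.13198254] [-0.86946966  2.32832662  0.89162239] 0.05624689808977185 4.4
```

View pics/wrist4.png

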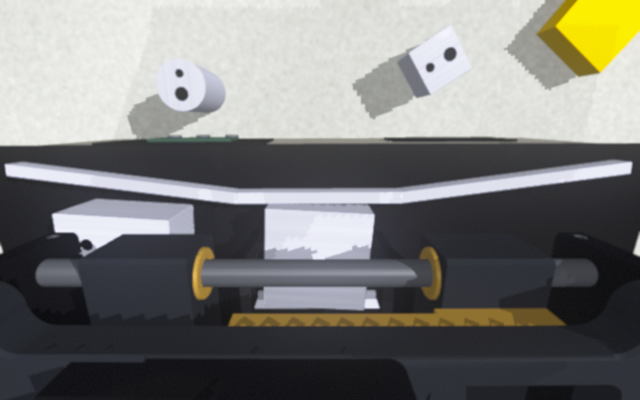

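View pics/scene4z.png

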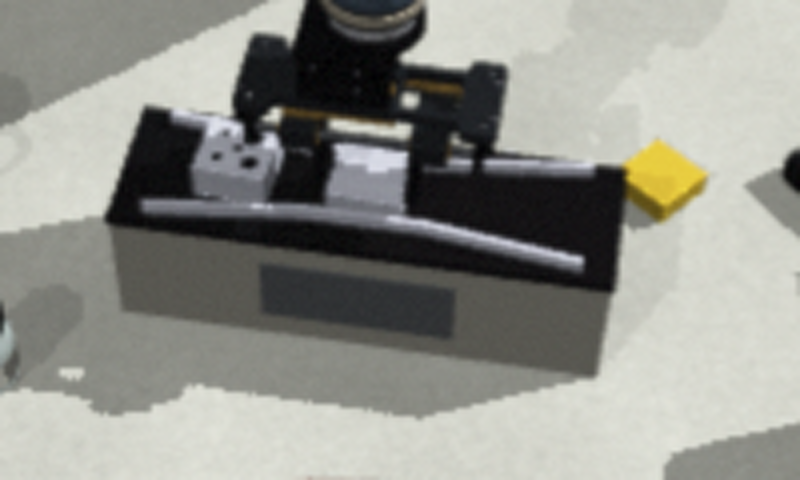

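The blank is between px 265 and 375, and the guide bends at 237 and 400 are symmetric about it, so it sits over the mouth. I'll release it gently.

```bash
python3 -m crank '[[0,0,0,0,0,0,0.5],[0,0,0,0,0,0,0.5],[0,0,0,0,0,0,0.5]]' 12
python3 - <<'E'
from h import *
o,im=snap("wrist","wrist5.png"); print(o['position'],o['ft_force'],o['grip_width'],o['time'])
o,im=snap("scene","scene5.png")
a=cv2.resize(im[160:220,270:370],None,fx=7,fy=7,interpolation=cv2.INTER_CUBIC)
b=cv2.imread('pics/scene4.png')[160:220,270:370];b=cv2.resize(b,(700,420),interpolation=cv2.INTER_CUBIC)
cv2.imwrite('pics/cmp5.png',cv2.resize(np.vstack([b,a]),(500,600)))
E
```

```text
time: 4.88
position: [0.5798, -0.007, 0.1326]
tool_rot: [0.705, -0.052, 0.053, -0.705]
ft_force: [0.7, 0.8, -0.5]
grip_width: 0.0651
[ 0.57981068 -0.00696231  0.13263972] [ 0.69307381  0.75831682 -0.53556421] 0.06511905603901064 4.875
```

View pics/wrist5.png

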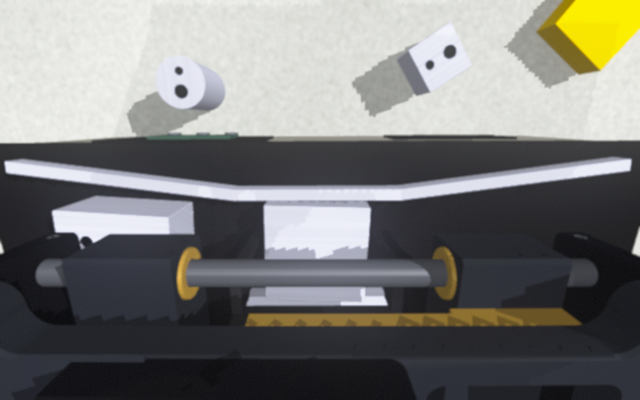

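View pics/cmp5.png

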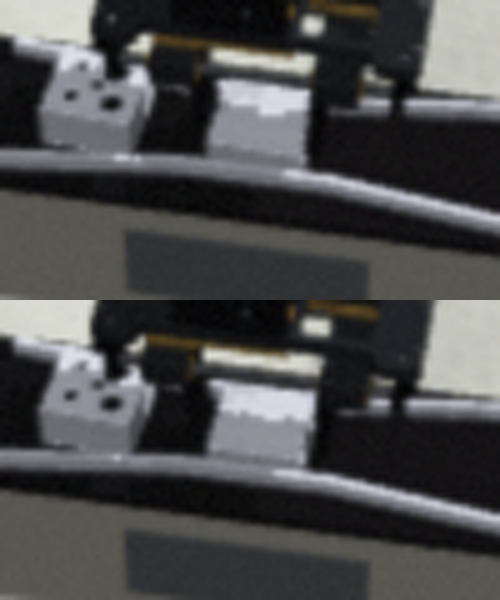

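```bash
python3 -m crank '[[0,-0.04,0,0,0,0,0.5],[0,-0.08,0,0,0,0,0.2],[0,-0.08,0,0,0,0,-0.3],[0,-0.08,0,0,0,0,-0.72],[0,-0.08,0,0,0,0,-0.72],[0,-0.08,0,0,0,0,-0.72]]' 30
python3 - <<'E'
from h import *
o,im=snap("wrist","wrist6.png"); print(o['position'],o['ft_force'],o['grip_width'],o['time'])
o,im=snap("side","side6.png")
cv2.imwrite('pics/side6z.png',cv2.resize(im[120:260,230:360],None,fx=4,fy=4,interpolation=cv2.INTER_CUBIC))
E
```

```text
time: 5.72
position: [0.579, -0.0066, 0.1718]
tool_rot: [-0.705, 0.053, -0.052, 0.705]
ft_force: [-0.2, -0.1, 0.7]
grip_width: 0.0234
[ 0.57902355 -0.00661225  0.17179588] [-0.19472027 -0.06312993  0.74450025] 0.023375241403354813 5.725
```

View pics/wrist6.png

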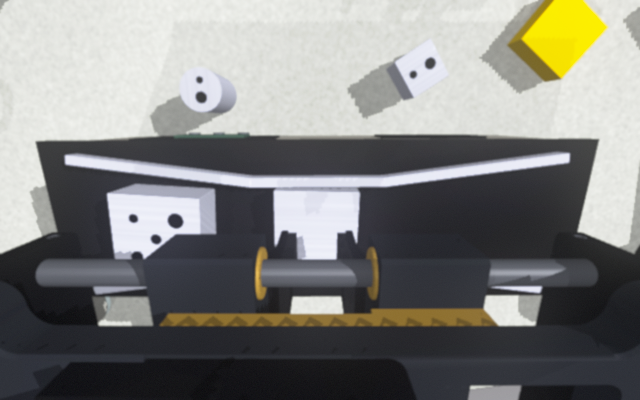

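View pics/side6z.png

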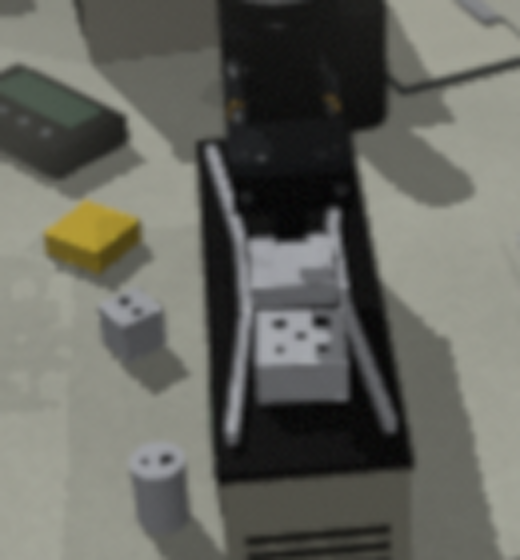

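The wrist view shows the blank seated level in the mouth (px 275–358) with the nearly closed fingers at its centre. Next I press it down in stages.

```bash
python3 -m crank '[[0.001,0.03,0,0,0,0,-0.72],[0.001,0.05,0,0,0,0,-0.72],[0.001,0.065,0,0,0,0,-0.72],[0.001,0.08,0,0,0,0,-0.72],[0.001,0.09,0,0,0,0,-0.72],[0.001,0.09,0,0,0,0,-0.72]]' 30
python3 -m crank '[[0,0.01,0,0,0,0,-0.72],[0,0.02,0,0,0,0,-0.72],[0,0.028,0,0,0,0,-0.72],[0,0.036,0,0,0,0,-0.72],[0,0.036,0,0,0,0,-0.72]]' 30
```

```text
time: 6.58
position: [0.5795, -0.0067, 0.1271]
tool_rot: [-0.705, 0.053, -0.052, 0.705]
ft_force: [-1.6, 0.3, 2.4]
grip_width: 0.0123
time: 7.2
position: [0.5796, -0.0067, 0.1099]
tool_rot: [-0.705, 0.053, -0.052, 0.705]
ft_force: [-2.9, 1.3, 7.9]
grip_width: 0.0119
```

```bash
python3 -m crank '[[0,0.004,0,0,0,0,-0.72],[0,0.004,0,0,0,0,-0.72],[0,-0.002,0,0,0,0,-0.72],[0,-0.008,0,0,0,0,-0.72],[0,-0.012,0,0,0,0,-0.72],[0,-0.012,0,0,0,0,-0.72]]' 30
python3 -m crank '[[0,-0.06,0,0,0,0,-0.72],[0,-0.14,0,0,0,0,-0.72],[0,-0.16,0,0,0,0,-0.72]]' 30
python3 - <<'E'
from h import *
o,im=snap("wrist","wrist7.png"); print(o['position'],o['ft_force'],o['grip_width'],o['time'])
o,im=snap("side","side7.png")
cv2.imwrite('pics/side7z.png',cv2.resize(im[120:260,230:360],None,fx=4,fy=4,interpolation=cv2.INTER_CUBIC))
E
```

```text
time: 7.95
position: [0.5801, -0.0068, 0.1154]
tool_rot: [0.705, -0.052, 0.053, -0.705]
ft_force: [0.7, -0.4, 0.2]
grip_width: 0.0122
time: 8.32
position: [0.5815, -0.007, 0.1975]
tool_rot: [0.705, -0.051, 0.054, -0.705]
ft_force: [-0.4, 0.1, 0.3]
grip_width: 0.0123
[ 0.58150326 -0.00703972  0.19751525] [-0.36441975  0.13565035  0.32207   ] 0.012257181277577899 8.325
```

View pics/wrist7.png

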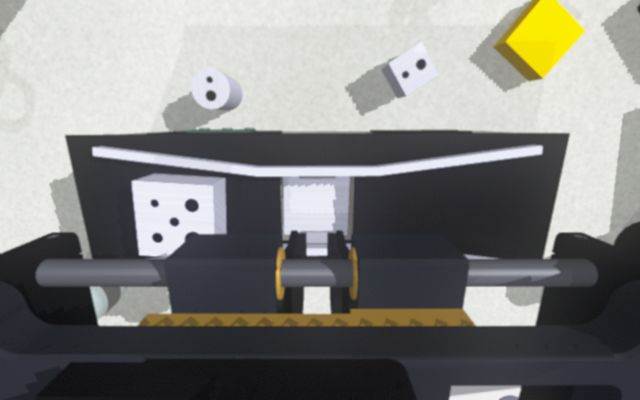

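View pics/side7z.png

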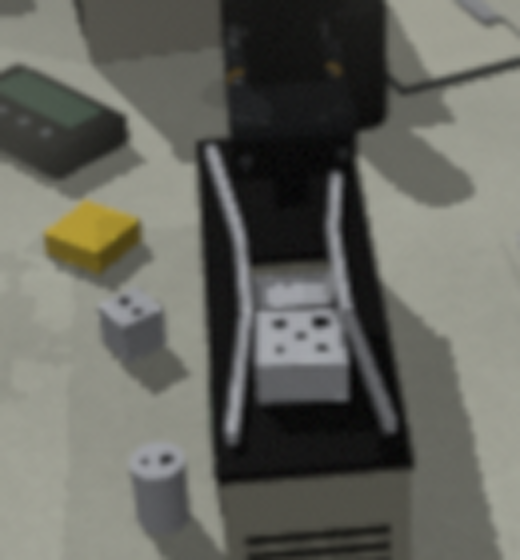

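```bash
python3 -m crank '[[-0.001,0,-0.08,0,0,0,0],[-0.002,0,-0.15,0,0,0,1],[-0.002,0,-0.203,0,0,0,1],[-0.002,0,-0.203,0,0,0,1],[-0.002,0,-0.203,0,0,0,1],[-0.002,0,-0.203,0,0,0,1],[-0.002,0,-0.203,0,0,0,1]]'
python3 - <<'E'
from h import *
o,im=snap("wrist","wrist8.png"); print(o['position'],o['ft_force'],o['grip_width'],o['time'])
E
```

```text
time: 9.3
position: [0.5639, -0.1061, 0.1954]
tool_rot: [-0.705, 0.052, -0.052, 0.705]
ft_force: [0.0, -1.1, 0.1]
grip_width: 0.074
[ 0.56390051 -0.10606424  0.195367  ] [ 0.04959209 -1.09875922  0.13970574] 0.07404121897912783 9.3
```

View pics/wrist8.png

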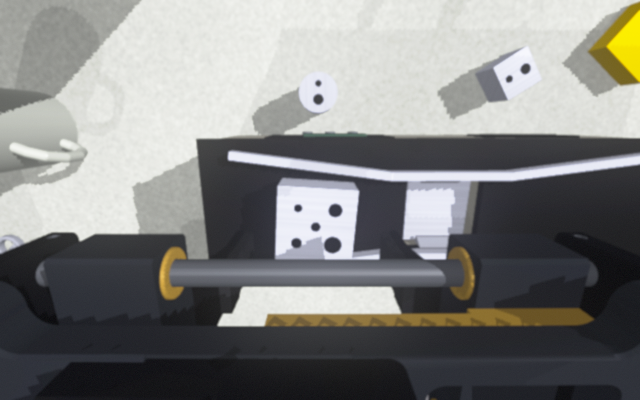

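```bash
python3 -m crank '[[0,0.02,0,0,0,0,1],[0,0.06,0,0,0,0,1],[0,0.1,0,0,0,0,1],[0,0.118,0,0,0,0,1],[0,0.118,0,0,0,0,0],[0,0.118,0,0,0,0,-1],[0,0.118,0,0,0,0,-1],[0,0.118,0,0,0,0,-1],[0,0.118,0,0,0,0,-1],[0,0.118,0,0,0,0,-1]]' 12
python3 - <<'E'
from h import *
o,im=snap("wrist","wrist9.png"); print(o['position'],o['ft_force'],o['grip_width'],o['time'])
d=o['position'][:2]-[.5795,-.0075]; y=np.radians(-8.52); print(d@[np.cos(y),np.sin(y)],d@[-np.sin(y),np.cos(y)])
E
```

```text
time: 10.6
position: [0.5642, -0.107, 0.1371]
tool_rot: [0.705, -0.052, 0.053, -0.705]
ft_force: [0.2, 0.2, 5.0]
grip_width: 0.0567
[ 0.56422545 -0.10704843  0.13713341] [0.23435889 0.15834214 5.00585971] 0.0566640094970535 10.6
-0.0003574204635070164 -0.10071283163000833
```

View pics/wrist9.png

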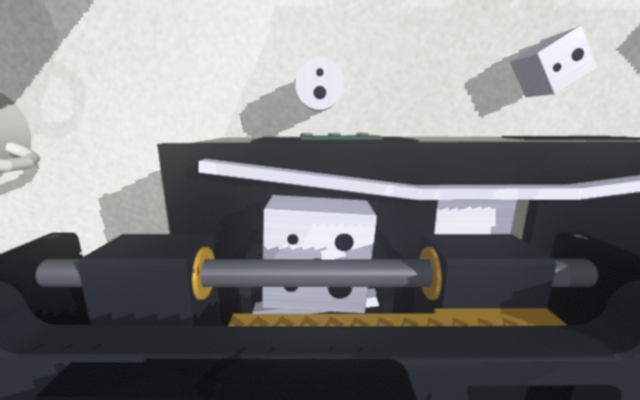

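```bash
python3 -m crank '[[0,-0.001,0.02,0,0,0,-1],[0,-0.001,0.06,0,0,0,-1],[0,-0.001,0.11,0,0,0,-1],[0,-0.001,0.15,0,0,0,-1],[0,-0.001,0.18,0,0,0,-1],[0.0006,-0.001,0.196,0,0,0,-1],[0.0006,-0.001,0.203,0,0,0,-1],[0.0006,-0.001,0.203,0,0,0,-1]]' 12
python3 - <<'E'
from h import *
o,im=snap("wrist","wrist10.png"); print(o['position'],o['ft_force'],o['grip_width'],o['time'])
d=o['position'][:2]-[.5795,-.0075]; y=np.radians(-8.52); print(d@[np.cos(y),np.sin(y)],d@[-np.sin(y),np.cos(y)])
E
```

```text
time: 11.65
position: [0.5794, -0.006, 0.1367]
tool_rot: [-0.705, 0.052, -0.052, 0.705]
ft_force: [1.3, -1.9, -0.3]
grip_width: 0.0567
[ 0.5793882  -0.00600408  0.13672882] [ 1.28724948 -1.90594271 -0.29885437] 0.05667097874457797 11.65
-0.0003321966880371483 0.001462846819924932
```

View pics/wrist10.png

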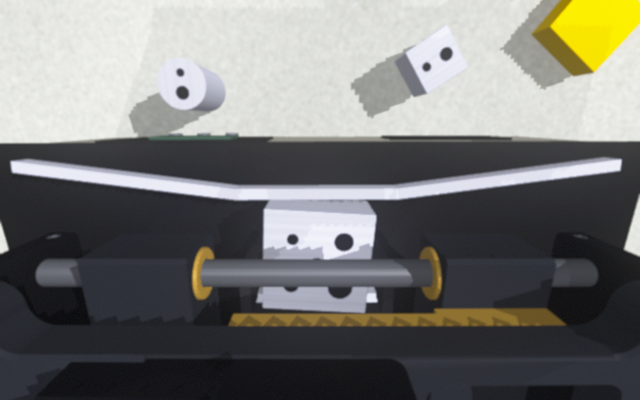

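```bash
python3 -m crank '[[0,0,-0.0016,0,0,0,-1],[0,0,-0.0016,0,0,0,-1],[0,0,-0.0016,0,0,0,-1]]' 30
python3 -m crank '[[0,0,0,0,0,0,0.5],[0,0,0,0,0,0,0.5],[0,0,0,0,0,0,0.5]]' 20
python3 - <<'E'
from h import *
o,im=snap("wrist","wrist11.png"); print(o['position'],o['ft_force'],o['grip_width'],o['time'])
o,im=snap("scene","scene11.png")
cv2.imwrite('pics/scene11z.png',cv2.resize(im[150:230,260:380],None,fx=6,fy=6,interpolation=cv2.INTER_CUBIC))
E
```

```text
time: 12.08
position: [0.5793, -0.0062, 0.1368]
tool_rot: [-0.704, 0.053, -0.053, 0.706]
ft_force: [3.7, 4.1, -2.9]
grip_width: 0.0564
time: 12.45
position: [0.5786, -0.0077, 0.137]
tool_rot: [0.705, -0.053, 0.052, -0.705]
ft_force: [-0.2, -0.5, 0.4]
grip_width: 0.0647
[ 0.57862733 -0.00766003  0.1370423 ] [-0.15216939 -0.47868817  0.41369502] 0.06473535425579652 12.45
```

View pics/wrist11.png

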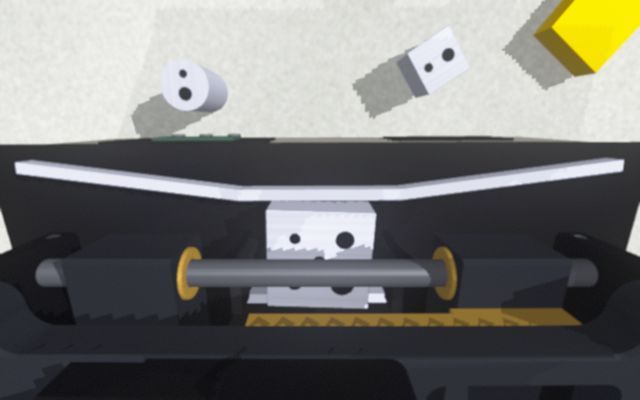

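View pics/scene11z.png

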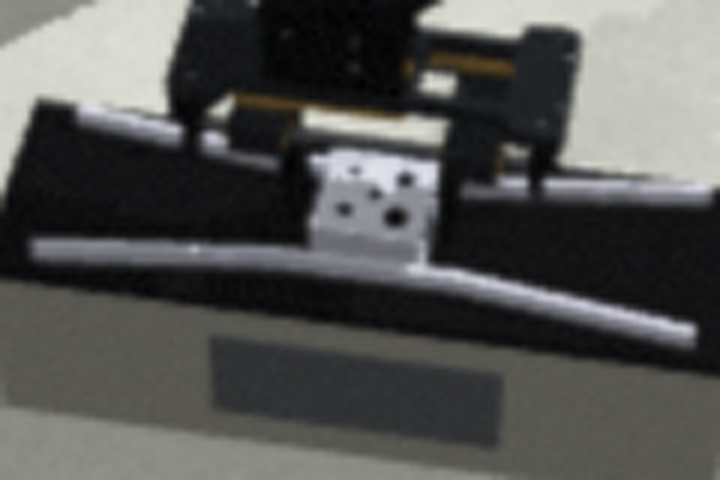

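```bash
python3 -m crank '[[0,-0.04,0,0,0,0,0.5],[0,-0.08,0,0,0,0,0.2],[0.0016,-0.1,0.001,0,0,0,-0.3],[0.0016,-0.1,0.001,0,0,0,-0.72],[0.0016,-0.1,0.001,0,0,0,-0.72],[0.0016,-0.1,0.001,0,0,0,-0.72],[0.0016,-0.1,0.001,0,0,0,-0.72]]' 30
python3 - <<'E'
from h import *
o,im=snap("wrist","wrist12.png"); print(o['position'],o['ft_force'],o['grip_width'],o['time'])
o,im=snap("side","side12.png")
a=cv2.resize(im[120:260,230:360],None,fx=4,fy=4,interpolation=cv2.INTER_CUBIC)
cv2.imwrite('pics/side12z.png',a)
E
```

```text
time: 13.42
position: [0.5797, -0.007, 0.1865]
tool_rot: [-0.705, 0.053, -0.052, 0.705]
ft_force: [-0.0, 0.4, 0.2]
grip_width: 0.0155
[ 0.57967025 -0.00700285  0.18645553] [-0.02905641  0.43786779  0.20718469] 0.0155072065963666 13.425
```

View pics/wrist12.png

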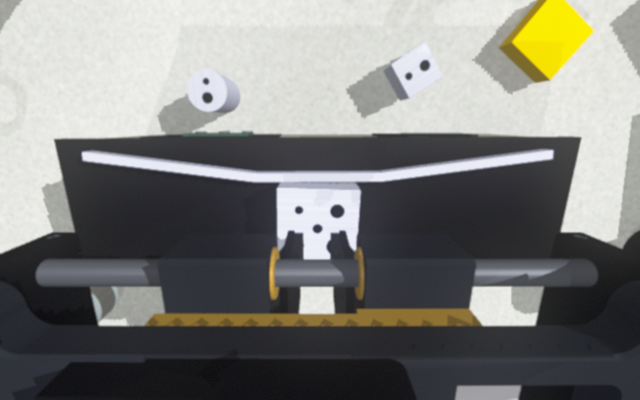

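View pics/side12z.png

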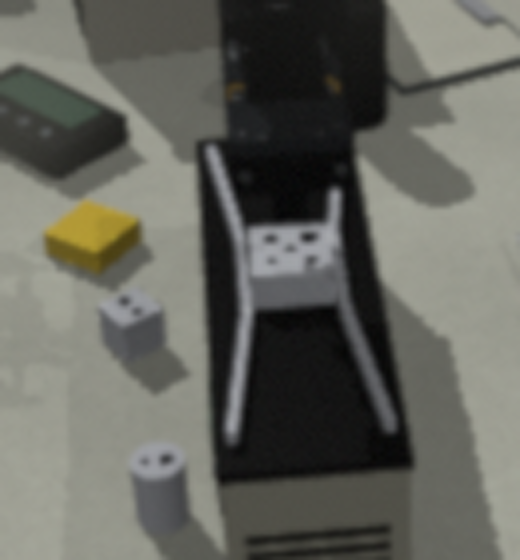

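```bash
python3 -m crank '[[0,0.03,0,0,0,0,-0.72],[0,0.05,0,0,0,0,-0.72],[0,0.065,0,0,0,0,-0.72],[0,0.078,0,0,0,0,-0.72],[0,0.09,0,0,0,0,-0.72],[0,0.1,0,0,0,0,-0.72],[0,0.1,0,0,0,0,-0.72]]' 30
python3 - <<'E'
from h import *
o,im=snap("side","side13.png")
a=cv2.resize(im[120:260,230:360],None,fx=4,fy=4,interpolation=cv2.INTER_CUBIC)
cv2.imwrite('pics/side13z.png',a)
E
```

```text
time: 14.4
position: [0.5806, -0.0072, 0.1376]
tool_rot: [0.705, -0.052, 0.053, -0.705]
ft_force: [-1.0, 0.8, 4.0]
grip_width: 0.012
```

View pics/side13z.png

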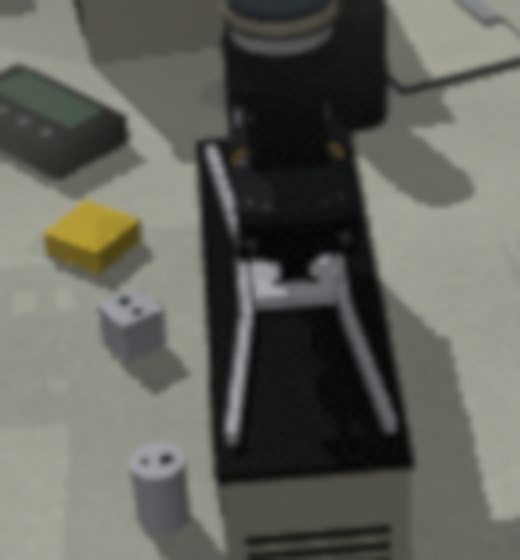

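The insert goes in level and the force is 4 N. I'll carry on pressing.

```bash
python3 -m crank '[[0,0.01,0,0,0,0,-0.72],[0,0.02,0,0,0,0,-0.72],[0,0.03,0,0,0,0,-0.72],[0,0.04,0,0,0,0,-0.72],[0,0.04,0,0,0,0,-0.72]]' 30
python3 -m crank '[[0,0.008,0,0,0,0,-0.72],[0,0.014,0,0,0,0,-0.72],[0,0.019,0,0,0,0,-0.72],[0,0.019,0,0,0,0,-0.72]]' 30
```

```text
time: 15.08
position: [0.5806, -0.0072, 0.1182]
tool_rot: [0.705, -0.052, 0.053, -0.705]
ft_force: [-1.7, 0.2, 9.0]
grip_width: 0.0122
time: 15.58
position: [0.5806, -0.0072, 0.1091]
tool_rot: [0.705, -0.052, 0.053, -0.705]
ft_force: [-2.5, -0.0, 10.8]
grip_width: 0.012
```

```bash
python3 -m crank '[[0,0.003,0,0,0,0,-0.72],[0,0.003,0,0,0,0,-0.72],[0,-0.004,0,0,0,0,-0.72],[0,-0.01,0,0,0,0,-0.72],[0,-0.015,0,0,0,0,-0.72],[0,-0.015,0,0,0,0,-0.72]]' 30
python3 -m crank '[[0,-0.06,0,0,0,0,-0.72],[0,-0.14,0,0,0,0,-0.72],[0,-0.18,0,0,0,0,-0.72],[0,-0.18,-0.1,0,0,0,-0.72],[0,-0.18,-0.2,0,0,0,-0.72],[0,-0.18,-0.2,0,0,0,-0.72],[0,-0.18,-0.2,0,0,0,-0.72]]' 30
python3 - <<'E'
from h import *
o,im=snap("wrist","wrist14.png"); print(o['position'],o['ft_force'],o['grip_width'],o['time'],repr(o['tool_rot']))
cv2.imwrite('pics/wrist14z.png',cv2.resize(im[130:260,340:520],None,fx=4.4,fy=4.4,interpolation=cv2.INTER_CUBIC))
o,im=snap("side","side14.png")
cv2.imwrite('pics/side14z.png',cv2.resize(im[170:220,280:330],None,fx=10,fy=10,interpolation=cv2.INTER_CUBIC))
o,im=snap("scene","scene14.png")
E
```

```text
time: 16.32
position: [0.5802, -0.0071, 0.1151]
tool_rot: [0.705, -0.052, 0.053, -0.705]
ft_force: [-0.9, -0.2, 4.6]
grip_width: 0.0122
time: 17.2
position: [0.5647, -0.1056, 0.2044]
tool_rot: [-0.705, 0.053, -0.052, 0.706]
ft_force: [0.7, 0.1, -0.4]
grip_width: 0.0123
[ 0.56472534 -0.10557242  0.20438893] [ 0.72825151  0.14995059 -0.40739586] 0.012279743319599965 17.2 array([-0.70475168,  0.05327959, -0.05229599,  0.70551505])
```

View pics/wrist14.png

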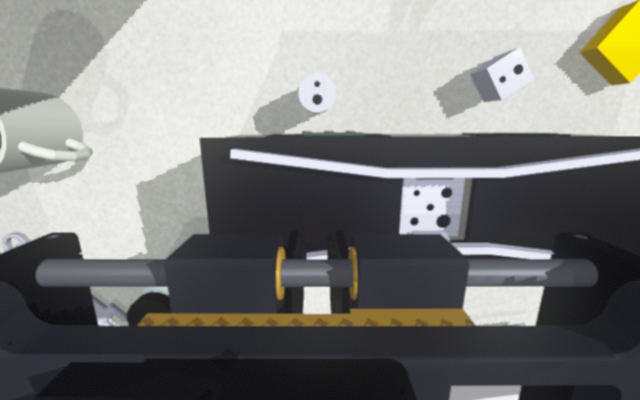

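View pics/wrist14z.png

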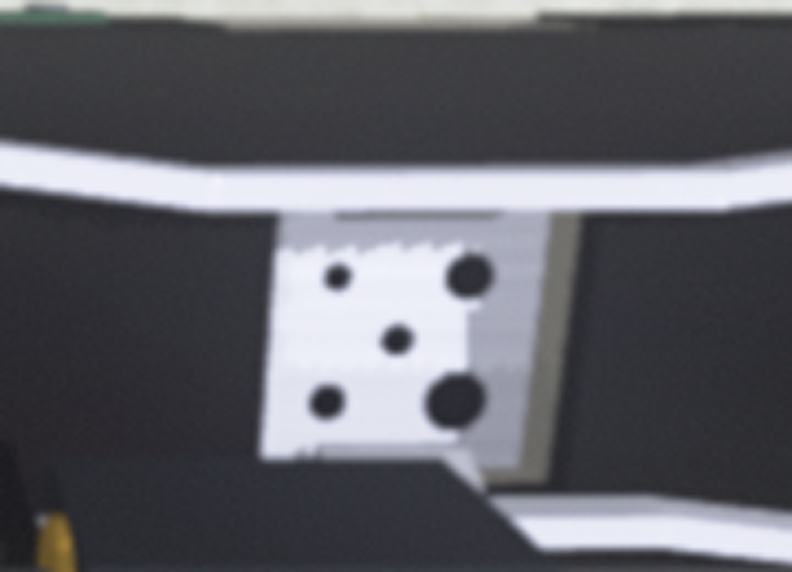

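View pics/side14z.png

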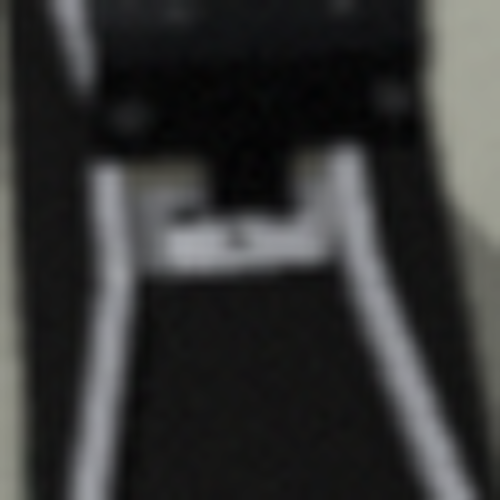

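View pics/scene14.png

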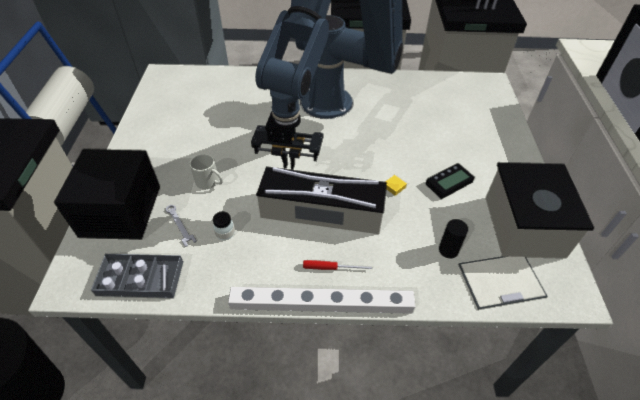

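The wrist view shows the drilled insert down in the mouth (px 400–460, 180–235). But the finger still felt 4.6 N at the back-off point, against 0.2 N for the blank, so I'll measure its level from two views.

```bash
python3 -m crank '[[0.06,0,0.05,0,0,0,-0.72],[0.1,0,0.1,0,0,0,-0.72],[0.1,0,0.12,0,0,0,-0.72],[0.1,0,0.12,0,0,0,-0.72],[0.1,0,0.12,0,0,0,-0.72]]'
python3 - <<'E'
from h import *
o,im=snap("wrist","wrist15.png"); print(o['position'].tolist(),o['tool_rot'].tolist(),o['time'])
E
python3 -m crank '[[0,0,0.08,0,0,0,-0.72],[0,0,0.16,0,0,0,-0.72],[0,0,0.16,0,0,0,-0.72],[0,0,0.16,0,0,0,-0.72]]'
python3 - <<'E'
from h import *
o,im=snap("wrist","wrist16.png"); print(o['position'].tolist(),o['tool_rot'].tolist(),o['time'])
E
```

```text
time: 17.98
position: [0.6226, -0.0541, 0.2049]
tool_rot: [0.705, -0.053, 0.052, -0.705]
ft_force: [-0.3, 0.4, -0.5]
grip_width: 0.0124
[0.6225670456187183, -0.05411344851057843, 0.2049367774824705] [0.7052486344498924, -0.05282913889862533, 0.052030403276637445, -0.7050718281314765] 17.975
time: 18.52
position: [0.635, 0.0241, 0.2051]
tool_rot: [0.705, -0.053, 0.053, -0.705]
ft_force: [0.2, 0.3, -0.1]
grip_width: 0.0122
[0.6350495285657378, 0.024134890665592885, 0.2051072453998219] [0.7054293782936473, -0.05265444426709762, 0.0525291179119201, -0.7048670750649068] 18.525
```

View pics/wrist15.png

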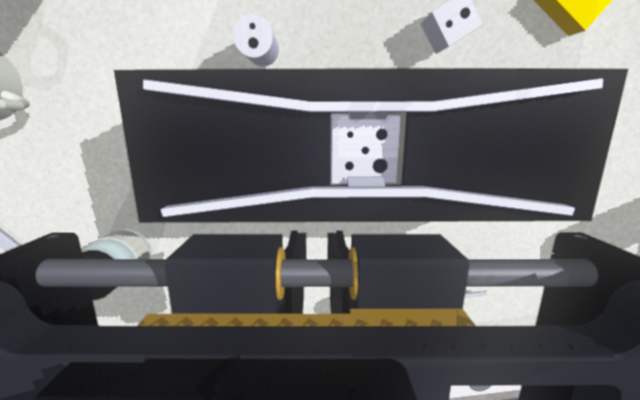

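View pics/wrist16.png

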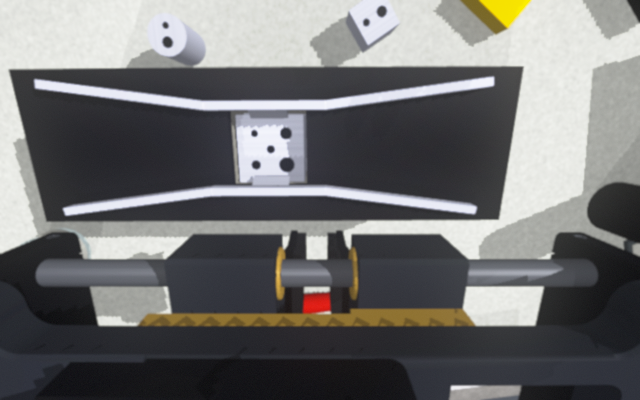

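```bash
python3 - <<'E'
from h import *
for n,(x,y) in (('15',(322,100)),('16',(226,100))):
    a=cv2.imread(f'pics/wrist{n}.png')[y:y+100,x:x+95]; a=cv2.resize(a,None,fx=6,fy=6,interpolation=cv2.INTER_CUBIC); cv2.imwrite(f'pics/w{n}z.png',a)
def wells(n,cs):
    g=cv2.cvtColor(cv2.imread(f'pics/wrist{n}.png'),cv2.COLOR_BGR2GRAY).astype(float); out=[]
    for c,r in cs:
        p=g[r-7:r+8,c-7:c+8]; yy,xx=np.mgrid[-7:8,-7:8]; m=(xx**2+yy**2<50); w=np.clip(130-p,0,80)*m; out.append((c+(w*xx).sum()/w.sum(),r+(w*yy).sum()/w.sum()))
    return np.array(out)
a=wells('15',[(350,135),(381,134),(365,150),(349,166),(380,166)]); b=wells('16',[(254,133),(286,133),(271,149),(256,165),(287,164)])
print(a.round(1).tolist(),b.round(1).tolist())
oa=dict(position=np.array([0.6225670456187183,-0.05411344851057843,0.2049367774824705]),tool_rot=[0.7052486344498924,-0.05282913889862533,0.052030403276637445,-0.7050718281314765])
ob=dict(position=np.array([0.6350495285657378,0.024134890665592885,0.2051072453998219]),tool_rot=[0.7054293782936473,-0.05265444426709762,0.0525291179119201,-0.7048670750649068])
A,B=cam('wrist',oa),cam('wrist',ob)
P=[]
for u,v in zip(a,b):
    p,e=tri([(A,u),(B,v)]);P.append(p);print(p.round(4),round(e,2))
P=np.array(P);c=P.mean(0);U=np.linalg.svd(P-c)[2][2];print(c,U*np.sign(U[2]))
E
```

```text
[[349.8, 134.1], [381.4, 134.0], [364.8, 149.9], [348.9, 165.5], [379.9, 165.6]] [[253.9, 133.0], [285.7, 132.8], [270.4, 148.8], [255.7, 164.5], [286.8, 164.2]]
[ 0.5652 -0.0181  0.1016] 0.01
[0.569  0.0079 0.1013] 0.0
[ 0.5799 -0.0071  0.1012] 0.01
[ 0.591  -0.0219  0.1012] 0.02
[0.5949 0.0042 0.1009] 0.12
[ 0.5799971  -0.00699918  0.10124527] [0.01558457 0.00863305 0.99984128]
```

View pics/w15z.png

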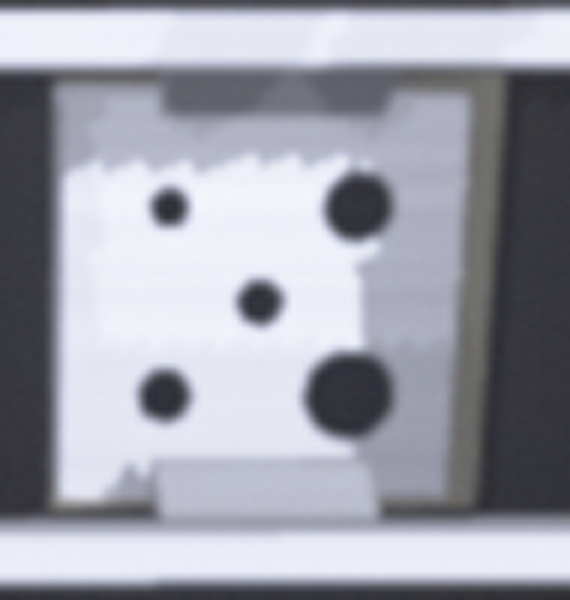

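View pics/w16z.png

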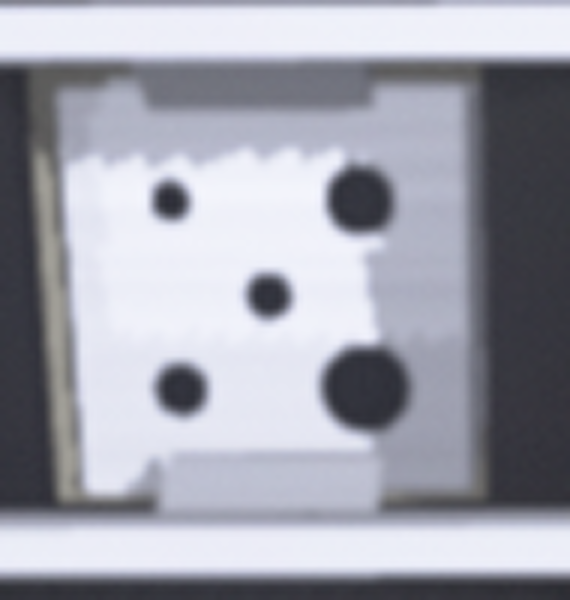

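Both catches overlap the insert's top. The wells lie at z = 0.1009–0.1016 m, which is the catch underside within calibration, and the tilt is under about 1°. The 4.6 N reading was the fingertip just touching the latched top. Handing in.

```bash
python3 - <<'E'
from h import *
a=cv2.imread('pics/scene1.png').astype(int);o,b=snap("scene","scene17.png"); d=(abs(b.astype(int)-a).max(2)>60)
for n,(x,y) in dict(mug=(205,172),spanner=(180,225),jar=(223,224),screw=(335,266),canister=(453,238),readout=(450,180),yellow=(397,185)).items(): print(n,d[y-18:y+18,x-22:x+22].sum())
print(robot.get_obs()['time'],robot.hand_in())
E
```

```text
mug 24
spanner 150
jar 33
screw 0
canister 0
readout 0
yellow 0
the job is handed in; nothing more can be done
18.625 None
```

```bash
python3 -c "
import cv2,numpy as np
a=cv2.imread('pics/scene1.png')[140:260,150:250];b=cv2.imread('pics/scene17.png')[140:260,150:250]
cv2.imwrite('pics/bys.png',cv2.resize(np.hstack([a,b]),None,fx=4,fy=4))"
```

```text
(no output)
```

View pics/bys.png

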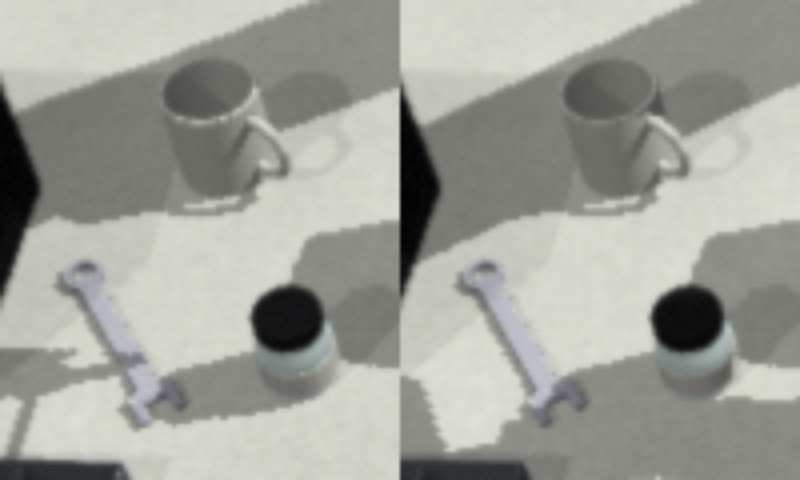

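Both inserts are loaded and held under the catches, blank first and drilled insert on top with its wells up. I handed the job in at 18.6 s of the 56 s allowed.

I slid each insert along the deck between the guides to the mouth and let it drop in. I then pressed each one at its centre with the fingers nearly closed, until it snapped under both catches. Wrist force readings during pressing stayed at about 11 N or below.

Last checks:
- **Blank:** after I backed off, it stayed down and the finger felt only 0.2 N. I did not measure its height separately before loading the drilled insert.
- **Drilled insert:** two wrist views put its wells at z = 0.1009–0.1016 m. The catch underside should be at 0.1006 m, so they agree within the calibration. The measured tilt is about 1°, within measurement noise, and both catches show over its top.
- **One reading that stood out:** the finger still felt 4.6 N when I first backed off the drilled insert. The fingertip was at 0.101 m then, level with the insert's top, so it was only resting on it. The insert stayed down when I lifted clear.
- **Other objects:** a before/after scene comparison flagged pixels near the spanner, jar and mug. On viewing, these were moving arm shadows and the objects had not moved. The small and round inserts were only judged by eye in the wrist views.

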